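Level the amber bead heap and shut the box

ROBOT

A 7-joint arm with a two-finger parallel gripper is mounted at the origin on the work surface. World frame = base frame: x ahead of the robot, y to its left, z up, the work surface at z = 0. Lengths are in mm, angles in rad, forces in N, time in s.
With the tool pointing down it reaches from about 350 to 900 mm from the base axis. Payload 19.9 kg.
Tool frame: the origin (TCP) lies at the very end of the fingers, on their centre line; the grasp point (between the pads) lies 19 mm behind it; z points along the fingers, x is the direction in which the jaws open and shut, and the axes are right-handed (so a half turn about z gives the same grasp; the last joint's range is limited). The gripper opens to 94 mm and grips with 3 to 60 N. Pads are 16 mm wide; open, the fingers measure 119 mm over their backs; the gripper's body (75 mm by 177 mm) begins 78 mm behind the grasp point.
Start: joints at [1.204, 0.417, -0.01, 1.614, 0.005, 1.111, -0.053], TCP at [200.035, -592.102, 205.425] pointing down, gripper open.
Joint ranges: [-2.81, 2.81], [-0.39, 2.02], [-1.27, 1.25], [0.06, 2.57], [-1.19, 4.33], [0.19, 2], [-2.82, 2.82]. Speed limits (rad/s): [1.89, 1.89, 2.39, 2.39, 3.01, 3.01, 3.01].

INTERFACE

Orientations are given as a rotation vector (axis times angle).
In Python, from cell import read_state, camera, get_calibration, sign_off, outline_of gives the robot as it stands.
- The arm moves only by the tool carry_out, never from a script. Its argument "deltas" is a list of rows, each an object of numbers: "dx", "dy", "dz": the shift along the tool's x, y, z in cm; "roll": the turn about the tool's z in degrees. In form: [{"dx": .., "dy": .., "dz": .., "roll": ..}, ...]. A call has 1 to 12 rows; each row shifts and turns the pose as measured when the row begins, along the tool's axes as they then stand; what a row does not reach is not made up. A row lasts 1/8 s, in which the tool goes at most 62.5 mm and 10.7 degrees, less where a joint would pass 70% of its speed; a pose out of reach is approached as far as the arm can. A call with a gripper value outside its range is refused whole. "claw" is the opening, from 0 (shut) to 1 (fully open), set as the call begins (left out, the last holds). The fingers move at their own pace and stop on an object; the grip force is fixed at half the most. Time passes only in rows, so rows that do not move let the fingers close. It gives the time, the measured TCP pose, the force and the opening at its end, in the units of the state.
- read_state(): the state, without advancing time (a new reading comes with each control period).
- camera(name): name is "side" or "top"; returns (picture, depth): 480x640x3 uint8, red, green, blue; 480x640 float32, mm along the optical axis (not along the pixel's ray), 0 where there is no reading.
- get_calibration(name): a dict with "K" (3x3 intrinsics, pixels), "rvec" (rotation vector, rad) and "tvec" (3), from world to camera coordinates, as OpenCV has them. Camera axes: x right, y down, z forward; pixel columns grow to the right and rows downward; lengths in mm; the calibration is good to about 2 mm. A picture is of the moment at which its call begins. get_calibration takes no time and is no camera call.
- sign_off(): hands the job in, once; it reports no verdict.
Trained networks look in the newest picture that a camera, given by its name, has taken for a name from the list of things; names that differ only in an ending like _2 or _b are one class to them, and where a whole thing is asked for, a point or a joint stands for the part that bears it (a point fixed in the world has none). Each returns a list of dicts, best first, with "confidence" (0 to 1); they miss things now and then, are a little off and sometimes report something else, mostly with a low value. They report only what shows in the picture. A call takes as long as a camera call. They do not tell look-alikes from the thing itself.
- outline_of(camera, name): "mask" (480x640 bool, what is visible of it) and "xy" ([column, row] in pixels, amid what is visible of it).
The state is a dict: "time": time; "q": joint angles; "qvel": joint speeds; "effort": joint torques, N m; "tool_pos": TCP position; "orientation": TCP orientation; "wrist_force": force on the tool from outside, world axes, zero at the start; "moment": the same for the moment, N m; "opening": finger opening in mm.
Only numpy, scipy, OpenCV 4.12 (cv2) and the standard library are available. Lean on these libraries where they do the work, as an engineer would, in place of code of your own. Each camera call takes 0.05 s, during which the arm holds its last target. There are 200 camera calls.

TASK

Spread the heap of amber beads in the wooden box into one even layer, one bead lying flat about the middle of each quarter of the box and none touching another, and only then shut the clear lid fully on the rim. The things on the turntable must be left where they are.

Things in the scene. Friction and masses are not known exactly. Their poses are not given: they have to be found in the camera images.
- box: Shallow open-topped wooden box, fixed to the ledge: outside 226 (its x) x 316 (its y) x 50 mm high, walls and floor 8 mm thick, inside 210 x 300 x 42 mm deep. Origin at the centre of its underside; its x axis points from the near wall (robot side) to the far, hinged wall, y to the left, z up.
- near_left (a point): Middle of the near left quarter of the box, on its inner floor (8 mm above the ledge); -52.5 mm in x, +75 mm in y from the box's centre.
- near_right (a point): Middle of the near right quarter of the box, on its inner floor (8 mm above the ledge); -52.5 mm in x, -75 mm in y from the box's centre.
- far_left (a point): Middle of the far left quarter of the box, on its inner floor (8 mm above the ledge); +52.5 mm in x, +75 mm in y from the box's centre.
- far_right (a point): Middle of the far right quarter of the box, on its inner floor (8 mm above the ledge); +52.5 mm in x, -75 mm in y from the box's centre.
- bead_a_mid (a point): Centre (half-way up) of one of four equal loose amber resin beads: a flat-faced round puck 60 mm across and 30 mm thick, about 95 g, lying flat with its axis upright. At the start they are heaped in the near half of the box: bead_a (left) and bead_b (right) on the floor with about 28 mm between them, bead_c lying across both, bead_d on top of bead_c.
- bead_a: The same bead; origin at the centre of its lower face, z along its axis.
- bead_b_mid (a point): Centre (half-way up) of one of four equal loose amber resin beads: a flat-faced round puck 60 mm across and 30 mm thick, about 95 g, lying flat with its axis upright. At the start they are heaped in the near half of the box: bead_a (left) and bead_b (right) on the floor with about 28 mm between them, bead_c lying across both, bead_d on top of bead_c.
- bead_b: The same bead; origin at the centre of its lower face, z along its axis.
- bead_c_mid (a point): Centre (half-way up) of one of four equal loose amber resin beads: a flat-faced round puck 60 mm across and 30 mm thick, about 95 g, lying flat with its axis upright. At the start they are heaped in the near half of the box: bead_a (left) and bead_b (right) on the floor with about 28 mm between them, bead_c lying across both, bead_d on top of bead_c.
- bead_c: The same bead; origin at the centre of its lower face, z along its axis.
- bead_d_mid (a point): Centre (half-way up) of one of four equal loose amber resin beads: a flat-faced round puck 60 mm across and 30 mm thick, about 95 g, lying flat with its axis upright. At the start they are heaped in the near half of the box: bead_a (left) and bead_b (right) on the floor with about 28 mm between them, bead_c lying across both, bead_d on top of bead_c.
- bead_d: The same bead; origin at the centre of its lower face, z along its axis.
- lid (a joint): Angle of the clear lid: 0 shut flat on the rim, growing as it opens, stop at 1.3 rad (it opens no further). It starts half open (1.12 to 1.28), leaning over the far half of the box so that a straight-down gripper has no room there. The hinge is stiff: the lid stays where it is left, and swings down when the outer face is pushed with a few newtons.
- lid_hinge (a point): Middle of the lid's hinge line, which runs along the box's y axis on the far rim, 50 mm above the ledge. The lid is a clear flat panel 6 mm thick, reaching 226 mm from the hinge line to its free edge and 316 mm along the hinge; shut, it covers the box and its top is 56 mm above the ledge.
- lid_handle (a point): Lid knob: the tip of a steel knob (about 35 mm tall) on the lid's outer face, on its centre line 196 mm from the hinge line.
- turntable: Round white plastic turntable, 230 mm across, 22 mm high, to the left of the box; it does not turn here. Origin at the centre of its underside.
- coin_cup_mid (a point): Centre of the stainless coin cup with its lid clipped on, 82 mm across, 90 mm high, standing on the turntable. Leave alone.
- nazar_mid (a point): Centre of a glass nazar disc, 70 mm across, 14 mm thick, lying on the turntable. Leave alone.
- bell_button_mid (a point): Centre of a chrome spare doorbell button, 62 mm across, 18 mm high, lying on the turntable. Leave alone.
There are look-alikes about, which are no part of the job. Leave any green look-alike of the bead_d alone. What is shaped like the bead_b but grey or turquoise is not meant.

How it is judged (in metres and radians):
On the way, in this order (a step that is already met when the one before it is completed fails the run):
1. the beads are spread, one in each quarter, none touching another, while the lid is still open (((horizontal distance between bead_a_mid and near_left below 0.025 m and z of bead_a_mid in the frame of box below 0.028 m) or (horizontal distance between bead_b_mid and near_left below 0.025 m and z of bead_b_mid in the frame of box below 0.028 m) or (horizontal distance between bead_c_mid and near_left below 0.025 m and z of bead_c_mid in the frame of box below 0.028 m) or (horizontal distance between bead_d_mid and near_left below 0.025 m and z of bead_d_mid in the frame of box below 0.028 m)) and ((horizontal distance between bead_a_mid and near_right below 0.025 m and z of bead_a_mid in the frame of box below 0.028 m) or (horizontal distance between bead_b_mid and near_right below 0.025 m and z of bead_b_mid in the frame of box below 0.028 m) or (horizontal distance between bead_c_mid and near_right below 0.025 m and z of bead_c_mid in the frame of box below 0.028 m) or (horizontal distance between bead_d_mid and near_right below 0.025 m and z of bead_d_mid in the frame of box below 0.028 m)) and ((horizontal distance between bead_a_mid and far_left below 0.025 m and z of bead_a_mid in the frame of box below 0.028 m) or (horizontal distance between bead_b_mid and far_left below 0.025 m and z of bead_b_mid in the frame of box below 0.028 m) or (horizontal distance between bead_c_mid and far_left below 0.025 m and z of bead_c_mid in the frame of box below 0.028 m) or (horizontal distance between bead_d_mid and far_left below 0.025 m and z of bead_d_mid in the frame of box below 0.028 m)) and ((horizontal distance between bead_a_mid and far_right below 0.025 m and z of bead_a_mid in the frame of box below 0.028 m) or (horizontal distance between bead_b_mid and far_right below 0.025 m and z of bead_b_mid in the frame of box below 0.028 m) or (horizontal distance between bead_c_mid and far_right below 0.025 m and z of bead_c_mid in the frame of box below 0.028 m) or (horizontal distance between bead_d_mid and far_right below 0.025 m and z of bead_d_mid in the frame of box below 0.028 m)) and contact force between bead_a and bead_b below 0.05 N and contact force between each of bead_a, bead_b and bead_c below 0.05 N and contact force between each of bead_a, bead_b, bead_c and bead_d below 0.05 N and value of joint lid above 0.5 rad), for 0.2 s.
2. the lid is shut (value of joint lid below 0.04 rad), for 0.2 s.
At the end, for the whole second after the job is handed in: Each quarter of the box has a bead lying flat on the floor, its centre within 25 mm of the quarter's middle (seen from above), no bead touches another, all are at rest, and the lid is shut (under 0.04 rad) (((horizontal distance between bead_a_mid and near_left below 0.025 m and z of bead_a_mid in the frame of box below 0.028 m) or (horizontal distance between bead_b_mid and near_left below 0.025 m and z of bead_b_mid in the frame of box below 0.028 m) or (horizontal distance between bead_c_mid and near_left below 0.025 m and z of bead_c_mid in the frame of box below 0.028 m) or (horizontal distance between bead_d_mid and near_left below 0.025 m and z of bead_d_mid in the frame of box below 0.028 m)) and ((horizontal distance between bead_a_mid and near_right below 0.025 m and z of bead_a_mid in the frame of box below 0.028 m) or (horizontal distance between bead_b_mid and near_right below 0.025 m and z of bead_b_mid in the frame of box below 0.028 m) or (horizontal distance between bead_c_mid and near_right below 0.025 m and z of bead_c_mid in the frame of box below 0.028 m) or (horizontal distance between bead_d_mid and near_right below 0.025 m and z of bead_d_mid in the frame of box below 0.028 m)) and ((horizontal distance between bead_a_mid and far_left below 0.025 m and z of bead_a_mid in the frame of box below 0.028 m) or (horizontal distance between bead_b_mid and far_left below 0.025 m and z of bead_b_mid in the frame of box below 0.028 m) or (horizontal distance between bead_c_mid and far_left below 0.025 m and z of bead_c_mid in the frame of box below 0.028 m) or (horizontal distance between bead_d_mid and far_left below 0.025 m and z of bead_d_mid in the frame of box below 0.028 m)) and ((horizontal distance between bead_a_mid and far_right below 0.025 m and z of bead_a_mid in the frame of box below 0.028 m) or (horizontal distance between bead_b_mid and far_right below 0.025 m and z of bead_b_mid in the frame of box below 0.028 m) or (horizontal distance between bead_c_mid and far_right below 0.025 m and z of bead_c_mid in the frame of box below 0.028 m) or (horizontal distance between bead_d_mid and far_right below 0.025 m and z of bead_d_mid in the frame of box below 0.028 m)) and contact force between bead_a and bead_b below 0.05 N and contact force between each of bead_a, bead_b and bead_c below 0.05 N and contact force between each of bead_a, bead_b, bead_c and bead_d below 0.05 N and linear speed of each of bead_a, bead_b, bead_c, bead_d below 0.02 m/s and value of joint lid below 0.04 rad).
It fails at once if the coin cup on the turntable is moved more than 20 mm (distance of coin_cup_mid from where it was at the start of the episode above 0.02 m).
It fails at once if the nazar on the turntable is moved more than 20 mm (distance of nazar_mid from where it was at the start of the episode above 0.02 m).
It fails at once if the bell button on the turntable is moved more than 20 mm (distance of bell_button_mid from where it was at the start of the episode above 0.02 m).
It also fails if it takes over 67 s, if anything falls off the work surface, if the arm or the gripper's body presses on something with over 40 N, if the wrist force passes 120 N, or if a joint passes its speed limit or range.

## Working session

There is one attempt and no reset: what is moved stays moved. The work goes in short steps, Python scripts to look and compute and a tool call to move; the robot and the scene stay as the last step left them, time stands still between calls to the robot, and variables do not carry over. Pictures are saved under pics/ and viewed, about 8 in all and at most 12, crops included, and the job is handed in when it is done.

Besides the shell and the picture viewer there is one more tool, called after ">>>" in YAML: its name, and indented under it one key for each argument. carry_out: Moves the arm, as the interface text tells. Its arguments: {"type":"object","properties":{"deltas":{"type":"array","items":{"type":"object","properties":{"dx":{"type":"number"},"dy":{"type":"number"},"dz":{"type":"number"},"roll":{"type":"number"}}}},"claw":{"type":"number"}},"required":["deltas"]}

```bash
mkdir -p pics; ls
cat > h.py <<'E'
import numpy as np, cv2
from cell import *
def cal(n):
    c=get_calibration(n); return np.array(c["K"]),cv2.Rodrigues(np.array(c["rvec"],float))[0],np.array(c["tvec"],float).ravel()
def cloud(n,d):
    K,R,t=cal(n); v,u=np.mgrid[0:480,0:640]
    p=np.stack([(u-K[0,2])/K[0,0]*d,(v-K[1,2])/K[1,1]*d,d],-1)
    return (p-t)@R
def proj(n,P):
    K,R,t=cal(n); p=(np.atleast_2d(P)@R.T+t)@K.T; return p[:,:2]/p[:,2:]
def shot(n,f=None):
    im,d=camera(n)
    if f: cv2.imwrite('pics/'+f,im[:,:,::-1])
    return im,d,cloud(n,d)
E
python3 - <<'E'
from h import *
for n in ("top","side"):
    im,d,P=shot(n,n+'0.png')
    K,R,t=cal(n); print(n,-R.T@t)
    for k in ("box","bead_a","lid","lid_handle","turntable"):
        for o in outline_of(n,k):
            m=o["mask"]&(d>0); q=P[m]
            print(k,round(o["confidence"],2),np.round(o["xy"]),m.sum(),np.median(q,0).round(),np.percentile(q,[2,98],axis=0).round().tolist())
s=read_state(); print(s)
E
```

```text
pics
top [363.59584729 179.47281551 999.63078088]
box 0.57 [375. 225.] 14084 [578.  25.   8.] [[438.0, -124.0, 4.0], [672.0, 186.0, 257.0]]
box 0.47 [393. 185.] 2278 [612.  23. 223.] [[557.0, -124.0, 72.0], [684.0, 167.0, 259.0]]
bead_a 0.85 [410. 334.] 660 [341. -49.  29.] [[315.0, -77.0, 10.0], [367.0, -22.0, 33.0]]
bead_a 0.84 [346. 246.] 472 [525.  85.  37.] [[497.0, 65.0, 20.0], [551.0, 108.0, 41.0]]
bead_a 0.83 [349. 340.] 663 [337.  80.  29.] [[311.0, 52.0, 3.0], [364.0, 107.0, 32.0]]
bead_a 0.76 [484. 288.] 670 [ 446. -212.   29.] [[419.0, -242.0, 6.0], [472.0, -188.0, 33.0]]
bead_a 0.72 [390. 266.] 493 [491.  -7.  37.] [[468.0, -31.0, 18.0], [522.0, 20.0, 41.0]]
bead_a 0.68 [369. 251.] 730 [507.  46.  97.] [[480.0, 17.0, 43.0], [534.0, 72.0, 100.0]]
bead_a 0.58 [304. 325.] 623 [356. 173.  29.] [[329.0, 147.0, 25.0], [383.0, 199.0, 33.0]]
lid 0.58 [395. 185.] 2601 [614.  21. 219.] [[556.0, -134.0, -0.0], [693.0, 168.0, 259.0]]
lid 0.28 [374. 226.] 14256 [577.  26.   8.] [[438.0, -125.0, 4.0], [672.0, 186.0, 257.0]]
lid_handle 0.7 [392. 187.] 2580 [614.  21. 219.] [[557.0, -13
[... 1235 characters left out ...]
 [607.0, 589.0, 26.0]]
{'time': 0.6, 'q': array([ 1.2034963 ,  0.41740332, -0.01029931,  1.61358726,  0.00471315,
        1.11069997, -0.05298566]), 'qvel': array([ 0.00148655,  0.00038243,  0.00010701,  0.00015524,  0.0001146 ,
        0.00089719, -0.00028606]), 'effort': array([-1.16595307e-03, -8.50706649e+01,  6.37152214e-01, -4.26171649e+01,
       -4.88575757e-02,  1.38748717e-02,  4.91987635e-05]), 'tool_pos': array([ 200.03521826, -592.10909067,  205.42838323]), 'orientation': array([ 2.55232695e+00, -1.83172855e+00, -1.38215718e-04]), 'wrist_force': array([-0.0983827 , -0.24844476, -0.47188497]), 'moment': array([ 0.03534847, -0.00618822, -0.01559309]), 'opening': 93.85720681568192}
```

View image.

Run:
```python
import cv2,numpy as np
a=cv2.imread('pics/top0.png');b=cv2.imread('pics/side0.png')
a=cv2.resize(a[120:380,260:520],(400,400),interpolation=2)
b=cv2.resize(b[100:320,220:480],(400,338),interpolation=2)
c=np.zeros((400,800,3),np.uint8);c[:,:400]=a;c[:338,400:]=b
cv2.imwrite('pics/v1.png',c)
```

```text
(no output)
```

View pics/v1.png

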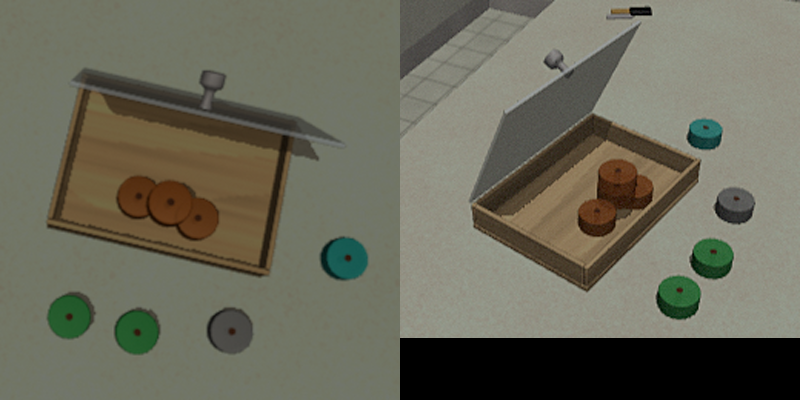

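```bash
cat >> h.py <<'E'
def beads(n,im,d,P):
    r=[]
    hsv=cv2.cvtColor(im,cv2.COLOR_RGB2HSV)
    for o in outline_of(n,"bead_a"):
        m=o["mask"]&(d>0)
        if m.sum()<40 or np.median(hsv[m][:,0])>25: continue
        q=P[m]; zt=np.percentile(q[:,2],90); k=q[abs(q[:,2]-zt)<4]
        (cx,cy),rad=cv2.minEnclosingCircle(k[:,:2].astype(np.float32))
        r.append((round(o["confidence"],2),round(float(zt)),round(cx),round(cy),round(rad),len(k)))
    return r
E
python3 - <<'E'
from h import *
rim=[]
for n in ("top","side"):
    im,d,P=shot(n)
    m=(abs(P[...,2]-49)<4)&(d>0)&(P[...,0]>410)&(P[...,0]<720)&(abs(P[...,1]-25)<200)
    rim.append(P[m][:,:2]); print(n,m.sum(),beads(n,im,d,P))
    o=outline_of(n,"lid_handle"); 
    if n=="side":
        L=P[o[0]["mask"]&(d>0)]; 
q=np.vstack(rim).astype(np.float32)
print(cv2.minAreaRect(q))
for i in rim: print(cv2.minAreaRect(i.astype(np.float32)))
# robust fit by maximising rim inliers on rect ring
from scipy.optimize import minimize
def cost(p):
    c,s=np.cos(p[2]),np.sin(p[2]); e=q-p[:2]; x=abs(c*e[:,0]+s*e[:,1]); y=abs(-s*e[:,0]+c*e[:,1])
    dx=np.maximum(abs(x-109)-4,0); dy=np.maximum(abs(y-154)-4,0)
    in_x=np.hypot(dx,np.maximum(y-158,0)); in_y=np.hypot(dy,np.maximum(x-113,0))
    return np.minimum(np.minimum(in_x,in_y),8).mean()
best=min((minimize(cost,[cx,cy,a],method="Nelder-Mead") for cx in(545,560,575) for cy in(15,30,45) for a in(.15,.25,.35,-.2)),key=lambda r:r.fun)
print(best.x,best.fun)
x0,y0,a=best.x; c,s=np.cos(a),np.sin(a)
Rb=np.array([[c,-s],[s,c]])
Bx=(L[:,:2]-[x0,y0])@Rb
z=L[:,2]
hh=(z>80)&(z<240); dd=113-Bx[hh,0]; print("lid ang",np.percentile(np.arctan2(z[hh]-50,dd),[10,30,50,70,90]))
k=Bx[:,1]; 
for w in([525,85],[491,-7],[507,45]): print(w,(np.array(w)-[x0,y0])@Rb)
E
```

```text
top 1193 [(0.94, 39, 524, 82, 29, 376), (0.69, 99, 508, 44, 30, 572), (0.66, 39, 497, -4, 29, 376), (0.55, 31, 341, -51, 30, 525)]
side 1290 [(0.82, 40, 487, -4, 28, 118), (0.7, 61, 507, 55, 25, 37), (0.69, 40, 525, 81, 31, 270), (0.58, 100, 508, 43, 32, 322)]
((561.1408081054688, 32.545013427734375), (319.4832763671875, 229.89463806152344), 78.17033386230469)
((547.7491455078125, 33.96861267089844), (316.22918701171875, 200.87979125976562), 78.35692596435547)
((561.1408081054688, 32.545013427734375), (319.4832763671875, 229.89463806152344), 78.17033386230469)
[ 5.60155826e+02  3.22718371e+01 -2.04253885e-01] 0.25089267093940204
lid ang [1.15243136 1.15547494 1.15881583 1.16404464 1.17847914]
[525, 85] [-45.12022986  44.5011926 ]
[491, -7] [-59.7524899  -52.48281106]
[507, 45] [-54.63259214   1.68162974]
```

>>> carry_out:
  deltas:
    - {"dx": -4,"dy": -4.3}
    - {"dx": -4,"dy": -4.3}
    - {"dx": -4,"dy": -4.3}
    - {"dx": -4,"dy": -4.3}
    - {"dx": -4,"dy": -4.3}
    - {"dx": -4,"dy": -4.3}
    - {"dx": -4,"dy": -4.3}
    - {"dx": -4,"dy": -4.3}
    - {"dx": -4,"dy": -4.3}
    - {"dx": -4,"dy": -4.3}
    - {"dx": -4,"dy": -4.3}
  claw: 0

```text
$.deltas[0]: bad value
```

>>> carry_out:
  deltas:
    - {"roll": -10.7}
    - {"roll": -10.7}
    - {"roll": -10.7}
    - {"roll": -10.7}
    - {"roll": -10.7}
    - {"roll": -10.7}
    - {"roll": -10.7}
    - {"roll": -10.7}
    - {"roll": -10.7}
    - {"roll": -10.7}
    - {"roll": -10.7}
    - {"roll": -10.7}

```text
$.deltas[0]: bad value
```

```bash
cat >> h.py <<'E'
B0=np.array([560.2,32.3]); AB=-.2042
Rb=np.array([[np.cos(AB),-np.sin(AB)],[np.sin(AB),np.cos(AB)]])
def tobox(p): return (np.asarray(p)[...,:2]-B0)@Rb
def where():
    s=read_state(); R=cv2.Rodrigues(s["orientation"])[0]; p=s["tool_pos"]
    x=R[:2,0]@Rb
    print("t",round(s["time"],2),"box xy",tobox(p).round(1),"z",p[2].round(1),"jaw ang in box",np.degrees(np.arctan2(x[1],x[0])).round(1),"tilt",R[:,2].round(3),"q",s["q"].round(2),"F",s["wrist_force"].round(1),"open",round(s["opening"],1))
E
python3 -c "
from h import *
where()"
```

```text
t 0.9 box xy [-226.1 -684.5] z 205.4 jaw ang in box -59.6 tilt [-0.  0. -1.] q [ 1.2   0.42 -0.01  1.61  0.    1.11 -0.05] F [-0.1 -0.6 -1.1] open 94.1
```

>>> carry_out:
  deltas:
    - {"dx": -4,"dy": -4.3,"dz": 0,"roll": 0}
    - {"dx": -4,"dy": -4.3,"dz": 0,"roll": 0}
    - {"dx": -4,"dy": -4.3,"dz": 0,"roll": 0}
    - {"dx": -4,"dy": -4.3,"dz": 0,"roll": 0}
    - {"dx": -4,"dy": -4.3,"dz": 0,"roll": 0}
    - {"dx": -4,"dy": -4.3,"dz": 0,"roll": 0}
    - {"dx": -4,"dy": -4.3,"dz": 0,"roll": 0}
    - {"dx": -4,"dy": -4.3,"dz": 0,"roll": 0}
    - {"dx": -4,"dy": -4.3,"dz": 0,"roll": 0}
    - {"dx": -4,"dy": -4.3,"dz": 0,"roll": 0}
  claw: 0

```text
time: 2.15
tool_pos: [486.5, -63.5, 206.1]
orientation: [2.545, -1.84, 0.008]
wrist_force: [0.7, -1.1, 0.0]
opening: 0.5
```

>>> carry_out:
  deltas:
    - {"dx": 0,"dy": 0,"dz": 0,"roll": -10.7}
    - {"dx": 0,"dy": 0,"dz": 0,"roll": -10.7}
    - {"dx": 0,"dy": 0,"dz": 0,"roll": -10.7}
    - {"dx": 0,"dy": 0,"dz": 0,"roll": -10.7}
    - {"dx": 0,"dy": 0,"dz": 0,"roll": -10.7}
    - {"dx": 0,"dy": 0,"dz": 0,"roll": -10.7}
    - {"dx": 0,"dy": 0,"dz": 0,"roll": -10.7}
    - {"dx": 0,"dy": 0,"dz": 0,"roll": -10.7}
    - {"dx": 0,"dy": 0,"dz": 0,"roll": -10.7}
    - {"dx": 0,"dy": 0,"dz": 0,"roll": -10.7}
    - {"dx": 0,"dy": 0,"dz": 0,"roll": -10.7}
    - {"dx": 0,"dy": 0,"dz": 0,"roll": -10.7}

```text
time: 3.65
tool_pos: [488.5, -58.3, 207.3]
orientation: [2.749, 1.507, 0.006]
wrist_force: [0.8, 0.2, 0.3]
opening: 0.4
```

```bash
python3 -c "
from h import *
where()"
```

```text
t 3.65 box xy [ -51.8 -103.3] z 207.3 jaw ang in box 69.2 tilt [ 0.006 -0.004 -1.   ] q [ 0.69  0.23 -0.72  1.92  0.18  1.04  0.89] F [0.8 0.2 0.3] open 0.4
```

>>> carry_out:
  deltas:
    - {"dx": 0,"dy": 0,"dz": 0,"roll": -10.5}
    - {"dx": 0,"dy": 0,"dz": 0,"roll": -10.5}
    - {"dx": 3.5,"dy": 1,"dz": 0.4,"roll": 0}
    - {"dx": 3.5,"dy": 1,"dz": 0.4,"roll": 0}
    - {"dx": 3.3,"dy": 1,"dz": 0.4,"roll": 0}
    - {"dx": 0,"dy": 0,"dz": 0,"roll": 0}

```text
time: 4.4
tool_pos: [539.2, 38.3, 195.3]
orientation: [2.416, 1.994, 0.004]
wrist_force: [-0.2, -0.0, 0.2]
opening: 0.4
```

```bash
python3 -c "
from h import *
where()"
```

```text
t 4.4 box xy [-21.7   1.6] z 195.3 jaw ang in box 90.8 tilt [ 0.008 -0.005 -1.   ] q [ 0.51  0.37 -0.79  1.82  0.3   1.07  0.99] F [-0.2 -0.   0.2] open 0.4
```

>>> carry_out:
  deltas:
    - {"dx": 0,"dy": 2,"dz": 0,"roll": 0}
    - {"dx": 0,"dy": 1.2,"dz": 0,"roll": 0}
    - {"dx": 0,"dy": 1,"dz": 0,"roll": 0}
    - {"dx": 0,"dy": 0.8,"dz": 0,"roll": 0}
    - {"dx": 0,"dy": 0.8,"dz": 0,"roll": 0}

```text
time: 5.03
tool_pos: [596.7, 25.4, 196.1]
orientation: [2.417, 1.993, 0.001]
wrist_force: [-3.7, 1.6, 3.4]
opening: 0.6
```

```bash
python3 -c "
from h import *
where()"
```

```text
t 5.03 box xy [37.2  0.7] z 196.1 jaw ang in box 90.7 tilt [ 0.006 -0.007 -1.   ] q [ 0.47  0.47 -0.75  1.68  0.36  1.13  0.99] F [-3.7  1.6  3.4] open 0.6
```

Pushing at ~4 N; a little more to the stop, then back and look.

>>> carry_out:
  deltas:
    - {"dx": 0,"dy": 0.5,"dz": 0,"roll": 0}
    - {"dx": 0,"dy": 0.4,"dz": 0,"roll": 0}
    - {"dx": 0,"dy": 0.2,"dz": 0,"roll": 0}

```text
time: 5.4
tool_pos: [604.9, 23.7, 196.0]
orientation: [2.419, 1.997, -0.009]
wrist_force: [-37.5, 0.5, 23.8]
opening: 0.5
```

```bash
python3 -c "
from h import *
where()
im,d,P=shot('side')
m=(d>0)&(P[...,2]>80)&(P[...,2]<250)
q=P[m]; b=tobox(q); k=(abs(b[:,1])<150)&(b[:,0]>0)&(abs(b[:,1])>60); print(k.sum(),np.percentile(np.arctan2(q[k,2]-50,113-b[k,0]),[10,30,50,70,90]))"
```

```text
t 5.4 box xy [45.5  0.7] z 196.0 jaw ang in box 90.8 tilt [-0.002 -0.008 -1.   ] q [ 0.46  0.49 -0.75  1.65  0.37  1.14  0.99] F [-37.5   0.5  23.8] open 0.5
4319 [1.30570227 1.31354364 2.99004482 3.043346   3.09160848]
```

>>> carry_out:
  deltas:
    - {"dx": 0,"dy": -1,"dz": 0,"roll": 0}
    - {"dx": 0,"dy": -4.5,"dz": 0,"roll": 0}
    - {"dx": 0,"dy": -4.4,"dz": 0,"roll": 0}
    - {"dx": 0,"dy": 0,"dz": 2,"roll": 0}
    - {"dx": 0,"dy": 0,"dz": 2,"roll": 0}
    - {"dx": 0,"dy": 0,"dz": 2,"roll": 0}
  claw: 0.9

```text
time: 6.2
tool_pos: [506.3, 41.8, 135.8]
orientation: [2.416, 1.992, -0.003]
wrist_force: [-0.4, 0.9, 0.2]
opening: 57.2
```

```bash
python3 -c "
from h import *
where()
im,d,P=shot('side')
for b in beads('side',im,d,P): print(b,tobox(b[2:4]).round(1))
print([tobox(p).round(1) for p in ([524.5,81.5],[496,-4],[508,43.5])])"
```

```text
t 6.2 box xy [-54.7  -1.6] z 135.8 jaw ang in box 90.7 tilt [ 0.005 -0.009 -1.   ] q [ 0.5   0.39 -0.78  1.95  0.35  0.93  0.92] F [-0.4  0.9  0.2] open 57.2
(0.81, 40, 525, 83, 29, 244) [-44.7  42.5]
(0.71, 62, 507, 54, 25, 46) [-56.5  10.5]
(0.7, 100, 508, 45, 30, 308) [-53.7   1.9]
(0.57, 40, 488, -5, 27, 122) [-63.1 -51.2]
[array([-44.9,  40.9]), array([-55.5, -48.6]), array([-53.4,   0.4])]
```

>>> carry_out:
  deltas:
    - {"dx": 0.2,"dy": 0.1,"dz": 0,"roll": 0}
    - {"dx": 0,"dy": 0,"dz": 0,"roll": 0}
    - {"dx": 0,"dy": 0,"dz": 0,"roll": 0}
    - {"dx": 0,"dy": 0,"dz": 1,"roll": 0}
    - {"dx": 0,"dy": 0,"dz": 2,"roll": 0}
    - {"dx": 0,"dy": 0,"dz": 2,"roll": 0}
    - {"dx": 0,"dy": 0,"dz": 1.1,"roll": 0}
  claw: 0.9

```text
time: 7.18
tool_pos: [508.7, 42.9, 73.6]
orientation: [2.416, 1.991, -0.001]
wrist_force: [-0.6, 0.2, 0.3]
opening: 84.5
```

>>> carry_out:
  deltas:
    - {"dx": 0,"dy": 0,"dz": 0,"roll": 0}
    - {"dx": 0,"dy": 0,"dz": 0,"roll": 0}
    - {"dx": 0,"dy": 0,"dz": 0,"roll": 0}
    - {"dx": 0,"dy": 0,"dz": 0,"roll": 0}
    - {"dx": 0,"dy": 0,"dz": 0,"roll": 0}
  claw: 0.4

```text
time: 7.8
tool_pos: [509.1, 43.1, 74.3]
orientation: [2.415, 1.991, -0.001]
wrist_force: [0.3, -0.2, -0.7]
opening: 59.5
```

```bash
python3 -c "
from h import *
where()"
```

```text
t 7.8 box xy [-52.3   0.2] z 74.3 jaw ang in box 90.7 tilt [ 0.007 -0.009 -1.   ] q [ 0.43  0.48 -0.72  1.99  0.45  0.82  0.84] F [ 0.3 -0.2 -0.7] open 59.5
```

>>> carry_out:
  deltas:
    - {"dx": 0,"dy": 0,"dz": -2,"roll": 0}
    - {"dx": 0,"dy": 0,"dz": -2,"roll": 0}
    - {"dx": 3,"dy": 1.9,"dz": 0,"roll": 0}
    - {"dx": 3,"dy": 1.9,"dz": 0,"roll": 0}
    - {"dx": 3,"dy": 1.9,"dz": 0,"roll": 0}
    - {"dx": 0,"dy": 0,"dz": 0,"roll": 0}

```text
time: 8.55
tool_pos: [585.2, 123.1, 123.4]
orientation: [2.415, 1.988, 0.005]
wrist_force: [0.4, -0.6, -0.9]
opening: 59.4
```

```bash
python3 -c "
from h import *
where()"
```

```text
t 8.55 box xy [ 6.1 94. ] z 123.4 jaw ang in box 90.6 tilt [ 0.011 -0.008 -1.   ] q [ 0.28  0.56 -0.73  1.75  0.45  1.    0.76] F [ 0.4 -0.6 -0.9] open 59.4
```

>>> carry_out:
  deltas:
    - {"dx": 0,"dy": 0,"dz": 3,"roll": 0}
    - {"dx": 0,"dy": 0,"dz": 3,"roll": 0}
    - {"dx": 0,"dy": 0,"dz": 2.5,"roll": 0}
    - {"dx": 0,"dy": 0,"dz": 1.2,"roll": 0}
    - {"dx": 0,"dy": 0,"dz": 0.4,"roll": 0}
    - {"dx": 0,"dy": 0,"dz": 0.4,"roll": 0}

```text
time: 9.3
tool_pos: [588.3, 120.5, 22.7]
orientation: [2.414, 1.983, 0.012]
wrist_force: [0.1, 0.8, -0.6]
opening: 59.5
```

```bash
python3 -c "
from h import *
where()"
```

```text
t 9.3 box xy [ 9.6 92. ] z 22.7 jaw ang in box 90.5 tilt [ 0.017 -0.008 -1.   ] q [ 0.22  0.69 -0.64  1.8   0.56  0.83  0.68] F [ 0.1  0.8 -0.6] open 59.5
```

>>> carry_out:
  deltas:
    - {"dx": 0,"dy": 0,"dz": 0.5,"roll": 0}
    - {"dx": 0,"dy": 0,"dz": 0.2,"roll": 0}

```text
time: 9.55
tool_pos: [589.0, 120.4, 16.2]
orientation: [2.414, 1.983, 0.014]
wrist_force: [0.2, 0.1, 0.0]
opening: 59.5
```

>>> carry_out:
  deltas:
    - {"dx": 0,"dy": 0,"dz": 0,"roll": 0}
    - {"dx": 0,"dy": 0,"dz": 0,"roll": 0}
    - {"dx": 0,"dy": 0,"dz": -2,"roll": 0}
    - {"dx": 0,"dy": 0,"dz": -2,"roll": 0}
    - {"dx": 0,"dy": 0,"dz": -1,"roll": 0}
  claw: 0.75

```text
time: 10.18
tool_pos: [588.5, 121.4, 70.7]
orientation: [2.413, 1.983, 0.016]
wrist_force: [0.4, -0.3, -0.9]
opening: 70.4
```

```bash
python3 -c "
from h import *
where()
im,d,P=shot('side')
for b in beads('side',im,d,P): print(b,tobox(b[2:4]).round(1))
im,d,P=shot('top')
for b in beads('top',im,d,P): print(b,tobox(b[2:4]).round(1))"
```

```text
t 10.18 box xy [ 9.6 93. ] z 70.7 jaw ang in box 90.5 tilt [ 0.02  -0.008 -1.   ] q [ 0.25  0.62 -0.69  1.78  0.51  0.9   0.71] F [ 0.4 -0.3 -0.9] open 70.4
(0.96, 40, 589, 122, 31, 299) [10.  93.7]
(0.87, 40, 525, 83, 29, 258) [-44.7  42.5]
(0.63, 70, 512, 40, 30, 309) [-48.8  -2.2]
(0.53, 41, 491, 0, 32, 139) [-61.2 -45.7]
(0.97, 31, 342, -51, 30, 535) [-196.8 -125.8]
(0.8, 39, 525, 80, 29, 388) [-44.1  39.6]
(0.78, 40, 492, -4, 27, 246) [-59.4 -49.4]
(0.59, 69, 512, 40, 30, 509) [-48.8  -2.2]
```

>>> carry_out:
  deltas:
    - {"dx": 0.3,"dy": -2.4,"dz": 0,"roll": 0}
    - {"dx": 0.3,"dy": -2.4,"dz": 0,"roll": 0}
    - {"dx": 0,"dy": 0,"dz": 0,"roll": 0}
    - {"dx": 0,"dy": 0,"dz": 0,"roll": 0}
    - {"dx": 0,"dy": 0,"dz": 0,"roll": 0}
    - {"dx": 0,"dy": 0,"dz": 0,"roll": 0}
  claw: 0.24

```text
time: 11.12
tool_pos: [540.9, 135.3, 65.0]
orientation: [2.417, 1.982, 0.009]
wrist_force: [0.7, 0.9, -0.1]
opening: 22.8
```

```bash
python3 -c "
from h import *
where()"
```

```text
t 11.12 box xy [-39.8  96.9] z 65.0 jaw ang in box 90.4 tilt [ 0.014 -0.008 -1.   ] q [ 0.24  0.57 -0.7   1.89  0.5   0.85  0.66] F [ 0.7  0.9 -0.1] open 22.8
```

>>> carry_out:
  deltas:
    - {"dx": 0.2,"dy": 0.2,"dz": 2,"roll": 0}
    - {"dx": 0,"dy": 0,"dz": 2,"roll": 0}
    - {"dx": 0,"dy": 0.6,"dz": 0.2,"roll": 0}
    - {"dx": 0,"dy": 0.6,"dz": 0,"roll": 0}
    - {"dx": 0,"dy": 0.6,"dz": 0,"roll": 0}
    - {"dx": 0,"dy": 0.6,"dz": 0,"roll": 0}

```text
time: 11.88
tool_pos: [569.2, 131.3, 20.1]
orientation: [2.418, 1.982, 0.008]
wrist_force: [-0.9, 0.8, -0.7]
opening: 22.7
```

```bash
python3 -c "
from h import *
where()
im,d,P=shot('side')
for b in beads('side',im,d,P): print(b,tobox(b[2:4]).round(1))"
```

```text
t 11.88 box xy [-11.3  98.8] z 20.1 jaw ang in box 90.4 tilt [ 0.013 -0.008 -1.   ] q [ 0.2   0.67 -0.65  1.84  0.56  0.81  0.64] F [-0.9  0.8 -0.7] open 22.7
(0.92, 40, 528, 82, 31, 278) [-41.6  42.1]
(0.63, 39, 606, 143, 18, 45) [ 22.4 117.7]
(0.59, 70, 511, 42, 30, 274) [-50.1  -0.5]
(0.51, 40, 496, -3, 29, 138) [-55.7 -47.6]
```

>>> carry_out:
  deltas:
    - {"dx": -0.2,"dy": 0.5,"dz": 0,"roll": 0}
    - {"dx": -0.2,"dy": 0.5,"dz": 0,"roll": 0}
    - {"dx": -0.2,"dy": 0.5,"dz": 0,"roll": 0}
    - {"dx": -0.2,"dy": 0.4,"dz": 0,"roll": 0}

```text
time: 12.48
tool_pos: [587.5, 118.9, 20.8]
orientation: [2.418, 1.982, 0.009]
wrist_force: [-0.5, 0.5, 0.2]
opening: 22.7
```

>>> carry_out:
  deltas:
    - {"dx": 0,"dy": -1.5,"dz": 0,"roll": 0}
    - {"dx": 0,"dy": 0,"dz": -3,"roll": 0}
    - {"dx": 0,"dy": 0,"dz": -3,"roll": 0}
    - {"dx": 0,"dy": -3,"dz": -3,"roll": 0}

```text
time: 12.98
tool_pos: [538.1, 128.7, 109.9]
orientation: [2.42, 1.983, 0.003]
wrist_force: [-0.3, 0.8, 0.5]
opening: 22.7
```

```bash
cat >> h.py <<'E'
def bb():
    where()
    for n in('side','top'):
        im,d,P=shot(n)
        print(n,[(b[0],b[1],tobox(b[2:4]).round().tolist(),b[4]) for b in beads(n,im,d,P)])
    return
E
python3 -c "
from h import *
bb()"
```

```text
t 12.97 box xy [-41.2  89.9] z 109.9 jaw ang in box 90.4 tilt [ 0.01  -0.008 -1.   ] q [ 0.29  0.5  -0.75  1.87  0.44  0.93  0.71] F [-0.3  0.8  0.5] open 22.7
side [(0.89, 40, [-43.0, 41.0], 30), (0.78, 40, [-60.0, -46.0], 33), (0.61, 70, [-50.0, -2.0], 31), (0.57, 40, [43.0, 91.0], 30)]
top [(0.65, 31, [-198.0, -126.0], 29)]
```

>>> carry_out:
  deltas:
    - {"dx": -3,"dy": -0.4,"dz": 0,"roll": 0}
    - {"dx": -3,"dy": -0.3,"dz": 0,"roll": 0}
    - {"dx": -3.1,"dy": -0.3,"dz": 0,"roll": 0}
    - {"dx": 0,"dy": 0,"dz": 0,"roll": 0}
    - {"dx": 0,"dy": 0,"dz": 0,"roll": 0}
    - {"dx": 0,"dy": 0,"dz": 1,"roll": 0}
  claw: 0.85

```text
time: 13.92
tool_pos: [509.1, 39.1, 95.7]
orientation: [2.421, 1.985, -0.0]
wrist_force: [1.2, -0.6, -0.6]
opening: 78.6
```

```bash
python3 -c "
from h import *
where()"
```

```text
t 13.93 box xy [-51.4  -3.7] z 95.7 jaw ang in box 90.4 tilt [ 0.007 -0.008 -1.   ] q [ 0.47  0.45 -0.74  1.98  0.42  0.86  0.87] F [ 1.2 -0.6 -0.6] open 78.6
```

>>> carry_out:
  deltas:
    - {"dx": 0.15,"dy": 0.1,"dz": 2,"roll": 0}
    - {"dx": 0,"dy": 0,"dz": 2,"roll": 0}
    - {"dx": 0,"dy": 0,"dz": 0.8,"roll": 0}
    - {"dx": 0,"dy": 0,"dz": 0.2,"roll": 0}

```text
time: 14.42
tool_pos: [509.7, 42.4, 40.0]
orientation: [2.42, 1.991, -0.003]
wrist_force: [-0.5, 0.1, 0.1]
opening: 79.9
```

>>> carry_out:
  deltas:
    - {"dx": 0,"dy": 0,"dz": 0,"roll": 0}
    - {"dx": 0,"dy": 0,"dz": 0,"roll": 0}
    - {"dx": 0,"dy": 0,"dz": 0,"roll": 0}
    - {"dx": 0,"dy": 0,"dz": 0,"roll": 0}
  claw: 0.4

```text
time: 14.92
tool_pos: [510.4, 42.5, 40.9]
orientation: [2.419, 1.991, -0.001]
wrist_force: [0.1, 0.4, 0.2]
opening: 59.6
```

```bash
python3 -c "
from h import *
where()"
```

```text
t 14.93 box xy [-50.8  -0.2] z 40.9 jaw ang in box 90.6 tilt [ 0.005 -0.007 -1.   ] q [ 0.41  0.54 -0.68  2.    0.5   0.76  0.8 ] F [0.1 0.4 0.2] open 59.6
```

>>> carry_out:
  deltas:
    - {"dx": 0,"dy": 0,"dz": -2,"roll": 0}
    - {"dx": 0,"dy": 0,"dz": -2,"roll": 0}
    - {"dx": -3,"dy": 1.8,"dz": 0,"roll": 0}
    - {"dx": -3,"dy": 1.8,"dz": 0,"roll": 0}
    - {"dx": -3,"dy": 1.8,"dz": 0,"roll": 0}
    - {"dx": 0,"dy": 0,"dz": 0,"roll": 0}

```text
time: 15.68
tool_pos: [548.5, -58.1, 91.1]
orientation: [2.414, 1.99, 0.005]
wrist_force: [-0.3, 0.4, -0.7]
opening: 59.7
```

```bash
python3 -c "
from h import *
where()"
```

```text
t 15.68 box xy [  6.9 -90.9] z 91.1 jaw ang in box 90.7 tilt [ 0.01  -0.008 -1.   ] q [ 0.6   0.52 -0.71  1.89  0.44  0.88  1.06] F [-0.3  0.4 -0.7] open 59.7
```

>>> carry_out:
  deltas:
    - {"dx": 0,"dy": 0,"dz": 3,"roll": 0}
    - {"dx": 0,"dy": 0,"dz": 3,"roll": 0}
    - {"dx": 0,"dy": 0,"dz": 1,"roll": 0}
    - {"dx": 0,"dy": 0,"dz": 0,"roll": 0}

```text
time: 16.18
tool_pos: [550.8, -56.7, 24.3]
orientation: [2.411, 1.99, 0.011]
wrist_force: [0.2, -0.0, -1.1]
opening: 59.4
```

```bash
python3 -c "
from h import *
where()"
```

```text
t 16.18 box xy [  8.8 -89.1] z 24.3 jaw ang in box 90.8 tilt [ 0.015 -0.007 -1.   ] q [ 0.54  0.62 -0.64  1.92  0.53  0.77  0.98] F [ 0.2 -0.  -1.1] open 59.4
```

>>> carry_out:
  deltas:
    - {"dx": 0,"dy": 0,"dz": 0.8,"roll": 0}
    - {"dx": 0,"dy": 0,"dz": 0.3,"roll": 0}
    - {"dx": 0,"dy": 0,"dz": 0.1,"roll": 0}

```text
time: 16.55
tool_pos: [552.1, -56.6, 13.9]
orientation: [2.409, 1.989, 0.013]
wrist_force: [-0.4, -0.1, -1.6]
opening: 59.7
```

>>> carry_out:
  deltas:
    - {"dx": 0,"dy": 0,"dz": 0,"roll": 0}
    - {"dx": 0,"dy": 0,"dz": 0,"roll": 0}
    - {"dx": 0,"dy": 0,"dz": -2,"roll": 0}
    - {"dx": 0,"dy": 0,"dz": -2,"roll": 0}
    - {"dx": 0,"dy": 0,"dz": -1,"roll": 0}
  claw: 0.75

```text
time: 17.18
tool_pos: [551.6, -56.0, 68.1]
orientation: [2.409, 1.989, 0.014]
wrist_force: [-1.2, 0.9, -0.6]
opening: 70.8
```

```bash
python3 -c "
from h import *
bb()"
```

```text
t 17.18 box xy [  9.5 -88.2] z 68.1 jaw ang in box 90.8 tilt [ 0.019 -0.008 -1.   ] q [ 0.58  0.55 -0.69  1.9   0.48  0.84  1.03] F [-1.2  0.9 -0.6] open 70.8
side [(0.98, 40, [-43.0, 41.0], 30), (0.89, 40, [44.0, 93.0], 31), (0.87, 40, [-55.0, -45.0], 31), (0.67, 40, [12.0, -88.0], 31)]
top [(0.93, 39, [12.0, -88.0], 30), (0.71, 31, [-198.0, -126.0], 30), (0.69, 39, [44.0, 91.0], 30), (0.56, 39, [-55.0, -47.0], 30)]
```

>>> carry_out:
  deltas:
    - {"dx": -0.5,"dy": -2,"dz": 0,"roll": 0}
    - {"dx": -0.5,"dy": -2,"dz": 0,"roll": 0}
    - {"dx": 0,"dy": 0,"dz": 0,"roll": 0}
    - {"dx": 0,"dy": 0,"dz": 0,"roll": 0}
    - {"dx": 0,"dy": 0,"dz": 0,"roll": 0}
    - {"dx": 0,"dy": 0,"dz": 0,"roll": 0}
  claw: 0.24

```text
time: 18.12
tool_pos: [509.1, -58.0, 63.3]
orientation: [2.412, 1.991, 0.011]
wrist_force: [-0.6, -0.4, 0.4]
opening: 22.8
```

```bash
python3 -c "
from h import *
where()"
```

```text
t 18.12 box xy [-31.7 -98.8] z 63.3 jaw ang in box 90.8 tilt [ 0.014 -0.006 -1.   ] q [ 0.62  0.5  -0.7   2.    0.46  0.79  1.03] F [-0.6 -0.4  0.4] open 22.8
```

>>> carry_out:
  deltas:
    - {"dx": 0,"dy": 0,"dz": 2,"roll": 0}
    - {"dx": 0,"dy": 0,"dz": 2,"roll": 0}
    - {"dx": 0,"dy": 0.5,"dz": 0,"roll": 0}
    - {"dx": 0,"dy": 0.5,"dz": 0,"roll": 0}
    - {"dx": 0,"dy": 0.5,"dz": 0,"roll": 0}
    - {"dx": 0.2,"dy": 0.5,"dz": 0,"roll": 0}
    - {"dx": 0.2,"dy": 0.5,"dz": 0,"roll": 0}
    - {"dx": 0.2,"dy": 0.5,"dz": 0,"roll": 0}

```text
time: 19.12
tool_pos: [542.8, -57.9, 21.2]
orientation: [2.412, 1.991, 0.012]
wrist_force: [0.2, 0.3, -0.5]
opening: 22.8
```

```bash
python3 -c "
from h import *
bb()"
```

```text
t 19.12 box xy [  1.3 -91.9] z 21.2 jaw ang in box 90.8 tilt [ 0.014 -0.006 -1.   ] q [ 0.55  0.61 -0.64  1.94  0.54  0.75  0.98] F [ 0.2  0.3 -0.5] open 22.8
side [(0.81, 40, [-45.0, 42.0], 30), (0.76, 40, [-55.0, -46.0], 30), (0.73, 40, [44.0, 92.0], 30), (0.54, 40, [40.0, -83.0], 29)]
top [(0.93, 39, [44.0, 91.0], 30), (0.9, 31, [-198.0, -126.0], 29), (0.74, 39, [-45.0, 39.0], 29), (0.61, 39, [-55.0, -47.0], 29)]
```

>>> carry_out:
  deltas:
    - {"dx": 0,"dy": 0.5,"dz": 0,"roll": 0}
    - {"dx": 0,"dy": -1.5,"dz": 0,"roll": 0}
    - {"dx": 0,"dy": 0,"dz": -2.5,"roll": 0}
    - {"dx": 0,"dy": 0,"dz": -2,"roll": 0}
    - {"dx": 2.1,"dy": -2.3,"dz": 0,"roll": 0}
    - {"dx": 2.1,"dy": -2.3,"dz": 0,"roll": 0}
    - {"dx": 0,"dy": 0,"dz": 0,"roll": 0}
    - {"dx": 0,"dy": 0,"dz": 0,"roll": 0}
    - {"dx": 0,"dy": 0,"dz": 0,"roll": 0}

```text
time: 20.45
tool_pos: [491.0, -5.8, 67.6]
orientation: [2.413, 1.989, 0.01]
wrist_force: [-1.1, 0.8, 0.2]
opening: 22.5
```

>>> carry_out:
  deltas:
    - {"dx": 0,"dy": 0,"dz": 0,"roll": 0}
    - {"dx": 0,"dy": 0,"dz": 0,"roll": 0}
    - {"dx": 0,"dy": 0,"dz": 0,"roll": 0}
    - {"dx": 0,"dy": 0,"dz": 0,"roll": 0}
    - {"dx": 0,"dy": 0,"dz": 0,"roll": 0}
  claw: 0.81

```text
time: 21.08
tool_pos: [491.4, -6.7, 67.4]
orientation: [2.415, 1.987, 0.01]
wrist_force: [-0.3, 0.4, 0.1]
opening: 69.2
```

```bash
python3 -c "
from h import *
bb()"
```

```text
t 21.07 box xy [-59.5 -52.2] z 67.4 jaw ang in box 90.6 tilt [ 0.014 -0.007 -1.   ] q [ 0.55  0.46 -0.72  2.05  0.45  0.78  0.93] F [-0.3  0.4  0.1] open 69.2
side [(0.96, 40, [44.0, 93.0], 30), (0.93, 41, [-56.0, -45.0], 29), (0.81, 40, [-43.0, 41.0], 31), (0.67, 40, [43.0, -88.0], 32)]
top [(0.83, 39, [44.0, 91.0], 30), (0.65, 39, [-44.0, 40.0], 29), (0.64, 39, [-56.0, -47.0], 29), (0.57, 31, [-198.0, -126.0], 30)]
```

>>> carry_out:
  deltas:
    - {"dx": 0.6,"dy": 0.1,"dz": 0,"roll": 0}
    - {"dx": 0,"dy": 0,"dz": 2,"roll": 0}
    - {"dx": 0,"dy": 0,"dz": 2,"roll": 0}
    - {"dx": 0,"dy": 0,"dz": 0.6,"roll": 0}
    - {"dx": 0,"dy": 0,"dz": 0.2,"roll": 0}

```text
time: 21.9
tool_pos: [494.0, -0.5, 15.9]
orientation: [2.415, 1.988, 0.009]
wrist_force: [0.3, 0.1, 0.6]
opening: 76.1
```

>>> carry_out:
  deltas:
    - {"dx": 0,"dy": 0,"dz": 0,"roll": 0}
    - {"dx": 0,"dy": 0,"dz": 0,"roll": 0}
    - {"dx": 0,"dy": 0,"dz": 0,"roll": 0}
    - {"dx": 0,"dy": 0,"dz": 0,"roll": 0}
  claw: 0.4

```text
time: 22.4
tool_pos: [494.5, -0.7, 16.8]
orientation: [2.414, 1.987, 0.01]
wrist_force: [-0.8, -0.1, -0.4]
opening: 59.2
```

```bash
python3 -c "
from h import *
where()"
```

```text
t 22.4 box xy [-57.6 -45.6] z 16.8 jaw ang in box 90.6 tilt [ 0.015 -0.007 -1.   ] q [ 0.47  0.55 -0.65  2.06  0.54  0.69  0.84] F [-0.8 -0.1 -0.4] open 59.2
```

Lift slightly, shift −30 mm in y, set down, release, then go for bead_a.

>>> carry_out:
  deltas:
    - {"dx": 0,"dy": 0,"dz": -0.6,"roll": 0}
    - {"dx": -1,"dy": 0,"dz": 0,"roll": 0}
    - {"dx": -1,"dy": 0,"dz": 0,"roll": 0}
    - {"dx": -1,"dy": 0,"dz": 0,"roll": 0}
    - {"dx": 0,"dy": 0,"dz": 0,"roll": 0}

```text
time: 23.02
tool_pos: [488.1, -33.1, 23.6]
orientation: [2.415, 1.985, 0.01]
wrist_force: [1.0, 1.6, -0.6]
opening: 59.4
```

```bash
python3 -c "
from h import *
where()"
```

```text
t 23.02 box xy [-57.3 -78.7] z 23.6 jaw ang in box 90.5 tilt [ 0.015 -0.008 -1.   ] q [ 0.55  0.53 -0.66  2.07  0.53  0.69  0.91] F [ 1.   1.6 -0.6] open 59.4
```

>>> carry_out:
  deltas:
    - {"dx": 0,"dy": 0,"dz": 0.4,"roll": 0}
    - {"dx": 0,"dy": 0,"dz": 0.2,"roll": 0}

```text
time: 23.28
tool_pos: [488.3, -33.0, 17.2]
orientation: [2.415, 1.985, 0.01]
wrist_force: [-1.1, 0.9, -0.9]
opening: 59.5
```

>>> carry_out:
  deltas:
    - {"dx": 0,"dy": 0,"dz": 0,"roll": 0}
    - {"dx": 0,"dy": 0,"dz": 0,"roll": 0}
    - {"dx": 0,"dy": 0,"dz": -2.5,"roll": 0}
    - {"dx": 0,"dy": 0,"dz": -2.5,"roll": 0}
    - {"dx": 4,"dy": 0.4,"dz": 0,"roll": 0}
    - {"dx": 4,"dy": 0.4,"dz": 0,"roll": 0}
    - {"dx": 3.5,"dy": 0.4,"dz": 0,"roll": 0}
    - {"dx": 0,"dy": 0,"dz": 0,"roll": 0}
  claw: 0.81

```text
time: 24.28
tool_pos: [522.9, 81.8, 68.9]
orientation: [2.415, 1.985, 0.012]
wrist_force: [-0.0, -0.1, 0.8]
opening: 76.1
```

```bash
python3 -c "
from h import *
bb()"
```

```text
t 24.27 box xy [-46.5  40.9] z 68.9 jaw ang in box 90.5 tilt [ 0.016 -0.007 -1.   ] q [ 0.36  0.52 -0.72  1.96  0.48  0.82  0.75] F [-0.  -0.1  0.8] open 76.1
side [(0.73, 40, [-44.0, 41.0], 30), (0.66, 42, [30.0, -95.0], 27), (0.64, 40, [45.0, 92.0], 30), (0.62, 40, [-55.0, -77.0], 31)]
top [(0.61, 39, [-61.0, 42.0], 23), (0.61, 31, [-197.0, -126.0], 29)]
```

>>> carry_out:
  deltas:
    - {"dx": 0,"dy": 0,"dz": 2,"roll": 0}
    - {"dx": 0,"dy": 0,"dz": 2,"roll": 0}
    - {"dx": 0,"dy": 0,"dz": 0.7,"roll": 0}
    - {"dx": 0,"dy": 0,"dz": 0.2,"roll": 0}

```text
time: 24.98
tool_pos: [522.4, 74.9, 15.6]
orientation: [2.423, 1.975, 0.006]
wrist_force: [0.6, -0.8, 0.2]
opening: 76.0
```

>>> carry_out:
  deltas:
    - {"dx": 0,"dy": 0,"dz": 0,"roll": 0}
    - {"dx": 0,"dy": 0,"dz": 0,"roll": 0}
    - {"dx": 0,"dy": 0,"dz": 0,"roll": 0}
    - {"dx": 0,"dy": 0,"dz": 0,"roll": 0}
  claw: 0.4

```text
time: 25.48
tool_pos: [522.9, 75.1, 16.4]
orientation: [2.422, 1.975, 0.008]
wrist_force: [-0.0, 0.6, -1.3]
opening: 59.2
```

>>> carry_out:
  deltas:
    - {"dx": 0,"dy": 0,"dz": -0.6,"roll": 0}
    - {"dx": 1,"dy": -0.3,"dz": 0,"roll": 0}
    - {"dx": 1,"dy": -0.3,"dz": 0,"roll": 0}
    - {"dx": 1,"dy": -0.3,"dz": 0,"roll": 0}
    - {"dx": 0,"dy": 0,"dz": 0,"roll": 0}

```text
time: 26.1
tool_pos: [519.8, 109.5, 22.8]
orientation: [2.421, 1.976, 0.009]
wrist_force: [-0.1, -0.0, -1.1]
opening: 59.7
```

```bash
python3 -c "
from h import *
where()"
```

```text
t 26.1 box xy [-55.2  67.4] z 22.8 jaw ang in box 90.1 tilt [ 0.015 -0.009 -1.   ] q [ 0.26  0.6  -0.66  1.97  0.55  0.75  0.63] F [-0.1 -0.  -1.1] open 59.7
```

>>> carry_out:
  deltas:
    - {"dx": 0.6,"dy": 0,"dz": 0,"roll": 0}
    - {"dx": 0,"dy": 0,"dz": 0.4,"roll": 0}
    - {"dx": 0,"dy": 0,"dz": 0.2,"roll": 0}

```text
time: 26.48
tool_pos: [521.2, 115.3, 16.2]
orientation: [2.421, 1.976, 0.008]
wrist_force: [-0.0, 0.6, -0.4]
opening: 59.6
```

>>> carry_out:
  deltas:
    - {"dx": 0,"dy": 0,"dz": 0,"roll": 0}
    - {"dx": 0,"dy": 0,"dz": 0,"roll": 0}
    - {"dx": 0,"dy": 0,"dz": -3,"roll": 0}
    - {"dx": 0,"dy": 0,"dz": -4,"roll": 0}
    - {"dx": 0,"dy": -5,"dz": -5,"roll": 0}
    - {"dx": 0,"dy": -5,"dz": -5,"roll": 0}
    - {"dx": 0,"dy": 0,"dz": -5,"roll": 0}
  claw: 0.81

```text
time: 27.35
tool_pos: [428.1, 134.9, 225.1]
orientation: [2.425, 1.977, -0.0]
wrist_force: [1.6, -1.1, 1.0]
opening: 76.1
```

```bash
python3 -c "
from h import *
bb()
a=camera('top')[0][120:320,250:500,::-1];b=camera('side')[0][100:300,220:470,::-1]
cv2.imwrite('pics/v2.png',cv2.resize(np.hstack([a,b]),(800,320),interpolation=2))"
```

```text
t 27.35 box xy [-150.1   73.7] z 225.1 jaw ang in box 90.1 tilt [ 0.008 -0.01  -1.   ] q [ 0.48  0.14 -0.92  1.99  0.15  1.07  0.86] F [ 1.6 -1.1  1. ] open 76.1
side [(0.94, 40, [-56.0, 75.0], 30), (0.89, 40, [41.0, -88.0], 31), (0.74, 40, [-55.0, -77.0], 30), (0.71, 40, [44.0, 93.0], 30)]
top [(0.84, 40, [47.0, 94.0], 29), (0.58, 39, [42.0, -91.0], 28), (0.19, 266, [55.0, -1.0], 157)]
```

View pics/v2.png

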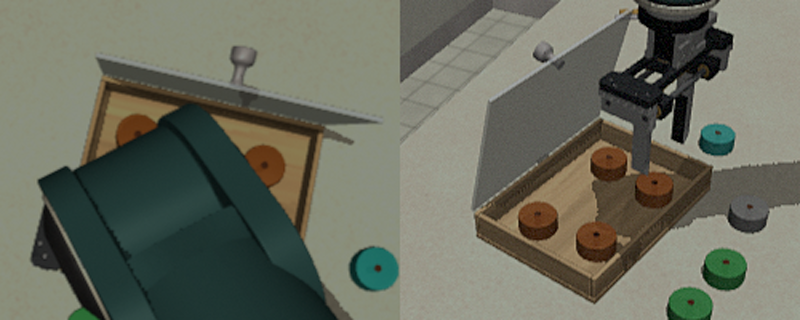

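```bash
python3 -c "
from h import *
for n in('side','top'):
    im,d,P=shot(n); b=tobox(P); z=P[...,2]
    m=(d>0)&(abs(z-49)<3)
    for s in(1,-1):
        y=b[...,1][m&(abs(b[...,0])<80)&(abs(b[...,1]*s-154)<12)]
        print(n,'y wall',s,len(y),np.percentile(y,[3,50,97]).round(1) if len(y) else '')
    x=b[...,0][m&(abs(b[...,1])<140)&(abs(b[...,0]+109)<12)]; print('near wall',len(x),np.percentile(x,[3,50,97]).round(1) if len(x) else '')
    k=(d>0)&(z>90)&(z<245)&(abs(b[...,1]-0)<140)&(b[...,0]>20); print('lid',np.median(np.arctan2(z[k]-50,113-b[...,0][k])))
"
```

```text
side y wall 1 199 [149.5 155.1 158.6]
side y wall -1 112 [-158.2 -152.3 -148.2]
near wall 279 [-113.1 -110.1 -104.8]
lid 2.9952552961994563
top y wall 1 140 [149.7 153.3 156.8]
top y wall -1 197 [-157.7 -154.1 -150.4]
near wall 0 
lid 1.3033730874892167
```

>>> carry_out:
  deltas:
    - {"dx": 0,"dy": 0,"dz": -3.5,"roll": 0}
    - {"dx": 0,"dy": 0,"dz": -3.5,"roll": 0}
    - {"dx": -3,"dy": 1,"dz": -3.5,"roll": 0}
    - {"dx": -3,"dy": 3,"dz": 0,"roll": 0}
    - {"dx": -3,"dy": 4,"dz": 0,"roll": 0}
    - {"dx": -3,"dy": 4,"dz": 0,"roll": 0}
    - {"dx": 0,"dy": 0,"dz": 0,"roll": 0}
  claw: 0

```text
time: 28.62
tool_pos: [524.7, -11.0, 326.6]
orientation: [2.432, 1.985, -0.009]
wrist_force: [0.6, 1.8, -0.3]
opening: 9.5
```

```bash
python3 -c "
from h import *
where()"
```

```text
t 28.62 box xy [-25.9 -49.6] z 326.6 jaw ang in box 90.1 tilt [-0.003 -0.006 -1.   ] q [ 0.64  0.21 -0.8   1.68  0.16  1.32  1.19] F [ 0.6  1.8 -0.3] open 9.5
```

>>> carry_out:
  deltas:
    - {"dx": -0.2,"dy": 4,"dz": -0.2,"roll": 0}
    - {"dx": -0.2,"dy": 4,"dz": 0,"roll": 0}
    - {"dx": -0.2,"dy": 4,"dz": 0,"roll": 0}
    - {"dx": -0.2,"dy": 3,"dz": 0,"roll": 0}
    - {"dx": 0,"dy": 0,"dz": 0,"roll": 0}

```text
time: 29.25
tool_pos: [673.1, -46.4, 322.7]
orientation: [-2.427, -1.988, 0.017]
wrist_force: [0.4, -0.7, 0.2]
opening: 0.7
```

```bash
python3 -c "
from h import *
where()"
```

```text
t 29.25 box xy [126.5 -54.2] z 322.7 jaw ang in box 90.3 tilt [-0.011 -0.003 -1.   ] q [ 0.49  0.53 -0.73  1.29  0.35  1.46  1.15] F [ 0.4 -0.7  0.2] open 0.7
```

>>> carry_out:
  deltas:
    - {"dx": -0.3,"dy": 0,"dz": 3,"roll": 0}
    - {"dx": -0.3,"dy": 0,"dz": 3,"roll": 0}
    - {"dx": 0,"dy": 0,"dz": 2.5,"roll": 0}
    - {"dx": 0,"dy": 0,"dz": 1.5,"roll": 0}
    - {"dx": 0,"dy": -1.5,"dz": 0,"roll": 0}
    - {"dx": 0,"dy": 0,"dz": 0,"roll": 0}

```text
time: 30.0
tool_pos: [652.3, -44.1, 218.5]
orientation: [-2.418, -1.993, 0.018]
wrist_force: [0.1, -0.3, -0.3]
opening: 0.4
```

```bash
python3 -c "
from h import *
where()"
```

```text
t 30.0 box xy [105.7 -56.1] z 218.5 jaw ang in box 90.7 tilt [-0.014 -0.001 -1.   ] q [ 0.51  0.56 -0.72  1.49  0.38  1.25  1.12] F [ 0.1 -0.3 -0.3] open 0.4
```

>>> carry_out:
  deltas:
    - {"dx": 0,"dy": -1.2,"dz": 0,"roll": 0}
    - {"dx": 0,"dy": -1.2,"dz": 0,"roll": 0}
    - {"dx": 0,"dy": -1.0,"dz": 0.3,"roll": 0}
    - {"dx": 0,"dy": -1.0,"dz": 0.4,"roll": 0}
    - {"dx": 0,"dy": -1.0,"dz": 0.4,"roll": 0}
    - {"dx": 0,"dy": -1.0,"dz": 0.5,"roll": 0}
    - {"dx": 0,"dy": -1.0,"dz": 0.6,"roll": 0}

```text
time: 30.88
tool_pos: [576.2, -28.8, 197.2]
orientation: [-2.42, -1.994, 0.013]
wrist_force: [3.3, 0.5, -0.0]
opening: 0.3
```

```bash
cat >> h.py <<'E'
def lidang():
    from scipy.optimize import brentq
    s=read_state(); p=s["tool_pos"]; b=tobox(p)
    w=np.array([113-(b[0]-8),p[2]-50]); r=np.hypot(*w); print("lid implied",round(np.arctan2(w[1],w[0])-np.arcsin(6/r),3),"r",r.round())
E
python3 -c "
from h import *
where();lidang()"
```

```text
t 30.88 box xy [ 28.  -56.6] z 197.2 jaw ang in box 90.7 tilt [-0.01  -0.001 -1.   ] q [ 0.58  0.44 -0.76  1.72  0.33  1.13  1.1 ] F [ 3.3  0.5 -0. ] open 0.3
lid implied 0.973 r 174.0
```

>>> carry_out:
  deltas:
    - {"dx": 0,"dy": -0.8,"dz": 0.9,"roll": 0}
    - {"dx": 0,"dy": -1,"dz": 0.9,"roll": 0}
    - {"dx": 0,"dy": -1,"dz": 1,"roll": 0}
    - {"dx": 0,"dy": -0.9,"dz": 1.1,"roll": 0}
    - {"dx": 0,"dy": -0.8,"dz": 1.2,"roll": 0}

```text
time: 31.5
tool_pos: [527.6, -19.4, 143.2]
orientation: [-2.419, -1.994, 0.014]
wrist_force: [1.5, 0.8, 1.0]
opening: 0.4
```

```bash
python3 -c "
from h import *
where();lidang()"
```

```text
t 31.5 box xy [-21.4 -57.2] z 143.2 jaw ang in box 90.7 tilt [-0.011 -0.001 -1.   ] q [ 0.59  0.42 -0.76  1.89  0.34  0.98  1.06] F [1.5 0.8 1. ] open 0.4
lid implied 0.544 r 170.0
```

>>> carry_out:
  deltas:
    - {"dx": 0,"dy": -0.6,"dz": 1.1,"roll": 0}
    - {"dx": 0,"dy": -0.6,"dz": 1.2,"roll": 0}
    - {"dx": 0,"dy": -0.4,"dz": 1.2,"roll": 0}
    - {"dx": 0,"dy": -0.4,"dz": 1.2,"roll": 0}
    - {"dx": 0,"dy": 0,"dz": 1.2,"roll": 0}
    - {"dx": 0,"dy": 0,"dz": 1,"roll": 0}

```text
time: 32.25
tool_pos: [505.0, -15.5, 69.0]
orientation: [-2.419, -1.993, 0.016]
wrist_force: [-0.7, 0.5, 0.8]
opening: 0.7
```

```bash
python3 -c "
from h import *
where();lidang()"
```

```text
t 32.25 box xy [-44.4 -58. ] z 69.0 jaw ang in box 90.7 tilt [-0.013 -0.001 -1.   ] q [ 0.55  0.49 -0.71  1.99  0.43  0.82  0.97] F [-0.7  0.5  0.8] open 0.7
lid implied 0.078 r 166.0
```

>>> carry_out:
  deltas:
    - {"dx": 0,"dy": 0,"dz": 0.6,"roll": 0}
    - {"dx": 0,"dy": 0,"dz": 0.5,"roll": 0}
    - {"dx": 0,"dy": 0,"dz": 0.3,"roll": 0}

```text
time: 32.62
tool_pos: [505.2, -15.5, 55.7]
orientation: [-2.419, -1.994, 0.019]
wrist_force: [-32.9, -2.8, 106.4]
opening: 0.6
```

```bash
python3 -c "
from h import *
where();lidang()"
```

```text
t 32.62 box xy [-44.2 -57.9] z 55.7 jaw ang in box 90.7 tilt [-0.013 -0.003 -1.   ] q [ 0.53  0.51 -0.69  2.    0.45  0.8   0.95] F [-32.9  -2.8 106.4] open 0.6
lid implied -0.002 r 165.0
```

>>> carry_out:
  deltas:
    - {"dx": 0,"dy": 0,"dz": -1,"roll": 0}
    - {"dx": 0,"dy": 0,"dz": -4,"roll": 0}
    - {"dx": 0,"dy": 0,"dz": -5,"roll": 0}
    - {"dx": -3,"dy": -4,"dz": -5,"roll": 0}
    - {"dx": -4,"dy": -5,"dz": 0,"roll": 0}
    - {"dx": -4,"dy": -5,"dz": 0,"roll": 0}
    - {"dx": -4,"dy": -4,"dz": 0,"roll": 0}
    - {"dx": -4,"dy": 0,"dz": 0,"roll": 0}
    - {"dx": 0,"dy": 0,"dz": 0,"roll": 0}

```text
time: 33.75
tool_pos: [296.5, -168.5, 208.0]
orientation: [2.424, 1.995, -0.016]
wrist_force: [0.6, 0.2, -0.8]
opening: 0.7
```

```bash
python3 -c "
from h import *
bb()
for n in('side','top'):
    im,d,P=shot(n); b=tobox(P); z=P[...,2]
    k=(d>0)&(abs(b[...,0])<100)&(abs(b[...,1])<140)
    zz=z[k]; print(n,np.percentile(zz,[5,50,95]).round(1))
    k&=(z>50)&(z<64); A=np.c_[113-b[...,0][k],np.ones(k.sum())]; print(k.sum(),np.linalg.lstsq(A,z[k],rcond=None)[0])
    im_=im[100:330,220:500,::-1]; cv2.imwrite('pics/f_%s.png'%n,im_)
a=cv2.imread('pics/f_top.png');b=cv2.imread('pics/f_side.png')
cv2.imwrite('pics/v3.png',cv2.resize(np.hstack([a,b]),(800,330)))"
```

```text
t 33.75 box xy [-217.5 -250.1] z 208.0 jaw ang in box 90.6 tilt [-0.007 -0.008 -1.   ] q [ 1.12 -0.12 -0.64  2.22 -0.07  1.02  1.9 ] F [ 0.6  0.2 -0.8] open 0.7
side []
top [(0.89, 31, [-197.0, -126.0], 30), (0.23, 58, [1.0, -0.0], 191)]
side [55.1 57.4 60.1]
5805 [1.74524835e-04 5.73746925e+01]
top [52.8 55.6 58.6]
11656 [2.86371168e-05 5.56065030e+01]
```

View pics/v3.png

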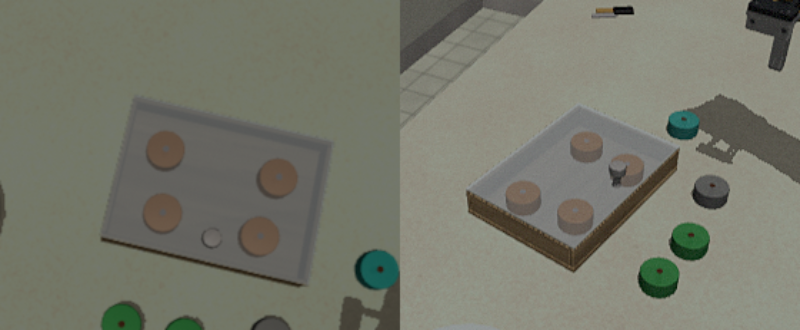

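```bash
python3 -c "
from cell import *
print(sign_off())"
```

```text
the job is handed in; nothing more can be done
None
```

The four amber beads are spread one to a quarter, the clear lid is shut, and the job is handed in. The robot clock read about 34 s of the 67 s allowed, and `sign_off()` gives no verdict.

**What I did:** I pushed the lid back to its 1.3 rad stop to make room. I lifted off bead_d and bead_c and pushed each into a far quarter with the fingertips. Then I moved bead_b and bead_a to their near quarters and swung the lid down from its outer face.

**Bead positions:** Measured just before closing, relative to the box centre in mm:

| Bead | Position (x, y) | Distance from quarter middle (limit 25 mm) |
|---|---|---|
| bead_a | (-56, 75) | about 4 mm |
| bead_b | (-55, -77) | about 3 mm |
| bead_c | (42, -89) | about 18 mm |
| bead_d | (45, 93) | about 19 mm |

All four lay flat on the floor, well apart, with the lid still at about 1.3 rad.

**After closing:** The lid's fitted slope was under 0.001 rad, and its top measured 56–57 mm above the ledge, as it should be when shut. Through the lid the beads showed one per quarter and clear of each other. With the lid shut, bead positions were judged by eye only: the network found no beads in the side view and only the grey look-alike plus one low-confidence false report in the top view.

**Weak points:**
- The two far beads have only about 6 mm of margin.
- The last downward press on the lid reached a wrist force of about 111 N, against the 120 N limit. I backed off at once.
- I never went near the turntable, but I did not re-measure the items on it.

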